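Hold the fruit gauge open at its grade mark

ROBOT

A 7-joint arm with a two-finger parallel gripper is mounted at the origin on the work surface. World frame = base frame: x ahead of the robot, y to its left, z up, the work surface at z = 0. Lengths are in m, angles in degrees, forces in N, time in s.
With the tool pointing down it reaches from about 0.425 to 0.875 m from the base axis. Payload 4.7 kg.
Tool frame: the origin (TCP) lies on the centre line of the jaws, within the pads' length; the fingertips stand 11 mm ahead of it and the grasp point (between the pads) lies 8 mm behind it (finger_overhang is the x of the fingertips in the tool frame, in m); x points along the fingers, z is the direction in which the jaws open and shut, and the axes are right-handed (so a half turn about x gives the same grasp; the last joint's range is limited). The gripper opens to 87 mm and grips with 3 to 60 N. Pads are 19 mm wide; open, the fingers measure 117 mm over their backs; the gripper's body (75 mm by 190 mm) begins 51 mm behind the grasp point.
Start: joints at [69.677, 18.392, -4.016, 83.108, 1.295, 78.541, -3.26], TCP at [0.234, -0.606, 0.234] pointing down, gripper open.
Joint ranges: [-163.93, 163.93], [-17.29, 119.83], [-79.2, 71.16], [3.27, 140.29], [-89.18, 269.18], [5.43, 117.66], [-154.24, 154.24]. Speed limits (degrees/s): [147.25, 147.25, 180, 180, 180, 180, 180].

INTERFACE

Orientations are given as [roll, pitch, yaw] about the fixed x, y, z axes, in that order (R = Rz(yaw) Ry(pitch) Rx(roll)).
In Python, from cell import get_obs, read_camera, sign_off, cut_out, finger_overhang gives the robot as it stands.
- The arm moves only by the tool servo_tool, never from a script. Its argument "rows" is one flat list of numbers, 5 for each row, row after row: the shift along the world's x, y, z in mm, then the turn about the world's z in degrees, then the closure, from 0 (fully open) to 1 (shut). A call has 1 to 10 rows; each row is the pose to reach, as a shift and turn from the pose commanded when the call began; what a row does not reach only later rows make up. A row lasts 1/12 s, in which the tool goes at most 41.7 mm and 7.16 degrees, less where a joint would pass 70% of its speed; a pose out of reach is approached as far as the arm can. A call with a gripper value outside its range is refused whole. The fingers move at their own pace and stop on an object; "force" is the grip in N (left out, the last holds). Time passes only in rows, so rows that repeat a pose let the fingers close. It gives the time, the measured TCP pose, the force and the opening at its end, in the units of the state.
- get_obs(): the state, without advancing time (a new reading comes with each control period).
- read_camera(name): name is "scene" or "top" or "wrist"; returns a dict with "frame" (400x640x3 uint8, blue, green, red), "range_z" (400x640 float32, m along the optical axis (not along the pixel's ray), 0 where there is no reading), "intrinsics" (3x3 intrinsics, pixels), "cam_to_world" (4x4, takes a point from camera to world coordinates); the wrist camera has in their place "tool_from_camera" (4x4, takes a point from camera to tool coordinates, whose origin is the TCP and whose axes are the tool frame's). Camera axes: x right, y down, z forward; pixel columns grow to the right and rows downward; lengths in m; the calibration is good to about 2 mm. The wrist camera is an equidistant fisheye: a pixel r from the principal point sees the ray r / f radians off the axis. A picture is of the moment at which its call begins: read the wrist's pose just before it.
- sign_off(): hands the job in, once; it reports no verdict.
Trained networks look in a picture, given as the dict that the camera call returned (one of the last four; its "shot" number tells which), for a name from the list of things; names that differ only in an ending like _2 or _b are one class to them, and where a whole thing is asked for, a point or a joint stands for the part that bears it (a point fixed in the world has none). Each returns a list of dicts, best first, with "score" (0 to 1); they miss things now and then, are a little off and sometimes report something else, mostly with a low value. They report only what shows in the picture. A call takes as long as a camera call.
- cut_out(name, picture): "pixels" (400x640 bool, what is visible of it) and "extent" ([centre column, centre row, width, height] in pixels, round what is visible of it).
The state is a dict: "time_s": time; "qpos": joint angles; "joint_velocities": joint speeds; "effort": joint torques, N m; "tool_pos": TCP position; "tool_rot": TCP orientation; "force": force on the tool from outside, world axes, zero at the start; "wrist_torque": the same for the moment, N m; "grip_width": finger opening in m.
Only numpy, scipy, OpenCV 4.12 (cv2) and the standard library are available. Lean on these libraries where they do the work, as an engineer would, in place of code of your own. Each camera call takes 0.05 s, during which the arm holds its last target.

TASK

Two fruit-sizing gauges stand on the packing bench: on the one whose pull handle is a crossbar, first pull the round locking cap straight up to its stop so that the slide is free, then pull the spring-loaded slide out by its crossbar until its pointer stands level with the middle of the small dark steel index block on the rail. Finish while still holding the slide there against its spring, so that the packer can lay a banana between the jaws: do not let go. Do not shift the index block, and leave the other gauge and the things lying about where they are.

Things in the scene. Friction and masses are not known exactly. Their poses are not given: they have to be found in the camera images.
- gauge_bar: The crossbar gauge (the one to use), fixed: base plate 270 x 100 x 12 mm, rails along x at y = +-38 mm (12 wide, tops 35 high), a bridge at x = +20 mm (24 wide, top 58 high) carrying the locking cap, a fixed jaw at x = +120 mm (60 high). Origin on the bench, 10 mm in front of the plate's middle; x from handle to fixed jaw, y to the rail with the index block, z up. The slide pulls out along -x.
- bar_handle (a point): Centre of the crossbar: a black round bar 16 mm thick, 56 mm long along the gauge's y, its centre 64 mm above the bench, on a 10 mm stem from the slide plate (plate top 34 mm above the bench). With the slide shut it lies at x = -100 mm, y = 0 on the gauge, and it travels with the slide.
- bar_pointer (a point): Tip of the small dark pointer on the slide plate, beside the rail at y = +29 mm of the gauge, 36 mm above the bench; travels with the slide (x = -30 mm when shut). Axes as the gauge's.
- bar_mark (a point): Top middle of the dark steel index block, 12 mm long along x, 14 mm wide, 14 mm high, standing on the rail at y = +38 mm of the gauge; its top is 49 mm above the bench. Axes as the gauge's. The pointer has to stand level with its middle along the gauge's x.
- bar_cap (a point): Top centre of the locking cap: a black round cap 28 mm in diameter, 34 mm tall, on the bridge, at x = +20 mm, y = 0 of the gauge; its top is 98 mm above the bench when down (underside 6 mm above the bridge). Its steel pin locks the slide; the cap slides only straight up.
- bar_lock (a joint): Travel of that cap (m): 0 down (slide locked), 0.018 at its upper stop. Friction of 4 N holds it wherever it is left. The pin is clear of the slide from about 0.008.
- bar_slide (a joint): Travel of the slide (m): 0 shut, grows as it is pulled out along the gauge's -x, end stop at 0.066. A spring pulls it shut with 5 N at 0 and 1 N more for every 10 mm.
- bar_index (a joint): Place of the index block along the rail (m), measured so that the pointer is level with the block's middle when joint bar_slide has this same value (0.025 to 0.055). Stiff; not to be shifted.
- gauge_knob: The other gauge, of the same size and make but with a round upright knob for a handle; to be left alone. Origin and axes as for gauge_bar.
- knob_slide (a joint): Travel of the other gauge's slide (m), 0 shut; leave alone.
- knob_lock (a joint): Travel of the other gauge's locking cap (m), 0 down; leave alone.
- banana_mid: A loose green banana lying between the gauges, about 180 mm long, 32 mm thick, curved; origin near its middle, on the bench; its length runs along its x. Leave alone.
- banana_left: A like green banana lying to the left. Leave alone.
- tape_roll: Clear tape roll lying flat, 90 mm across, 48 mm high; origin at its underside's centre. Leave alone.
- mug: White mug, 76 mm across, 90 mm high; origin at its underside's centre. Leave alone.
- tin: Tin 68 mm across, 100 mm high; origin at its underside's centre. Leave alone.
- screwdriver: Screwdriver lying on the bench to the right; its length runs along its x. Leave alone.

How it is judged:
By the outcome, as a careful person would: the job done as asked, in the order asked, and still so for the second after the job is handed in, while the arm keeps its last pose, push and grip.
It also fails if it takes over 42 s, if anything falls off the work surface, if the arm or the gripper's body presses on something with over 40 N, if the wrist force passes 120 N, or if a joint passes its speed limit or range.

## Working session

There is one attempt and no reset: what is moved stays moved. The work goes in short steps, Python scripts to look and compute and a tool call to move; the robot and the scene stay as the last step left them, time stands still between calls to the robot, and variables do not carry over. Pictures are saved under pics/ and viewed, and the job is handed in when it is done.

Besides the shell and the picture viewer there is one more tool, called after ">>>" by a JSON object that holds its "method" and its "body". servo_tool: Moves the arm, as the interface text tells. Its arguments: {"type":"object","properties":{"rows":{"type":"array"},"force":{"type":"number"}},"required":["rows"]}

```bash
ls; mkdir -p pics; python3 - <<'E'
from cell import *
import cv2
o=get_obs();print({k:o[k] for k in('time_s','tool_pos','tool_rot','force','grip_width')})
for n in('scene','top'):
    p=read_camera(n);cv2.imwrite(f'pics/{n}0.png',p['frame']);print(p['shot'],p['intrinsics'],p['cam_to_world'])
    for t in('gauge_bar','bar_handle','bar_mark','bar_cap','bar_pointer','gauge_knob'):
        print(n,t,[(r['score'],r['extent']) for r in cut_out(t,p)][:3])
E
```

```text
pics
{'time_s': 0.0, 'tool_pos': array([ 0.23408006, -0.6058057 ,  0.23247011]), 'tool_rot': array([-176.72556418,   89.89068069,  114.40736116]), 'force': array([-0.01127687,  0.59828077,  0.75829247]), 'grip_width': 0.08719600274530141}
1 [[390.59149498   0.         325.57813824]
 [  0.         390.59149498 202.02582355]
 [  0.           0.           1.        ]] [[ 0.82728047  0.33211074 -0.4531109   1.0544316 ]
 [ 0.56167782 -0.47290849  0.67887818 -0.70861819]
 [ 0.01118275 -0.816125   -0.5777672   0.6929441 ]
 [ 0.          0.          0.          1.        ]]
scene gauge_bar [(0.87, [378.9, 200.1, 87.2, 57.7])]
scene bar_handle [(0.71, [377.6, 192.0, 67.5, 45.8])]
scene bar_mark [(0.3, [295.8, 262.5, 16.2, 28.6])]
scene bar_cap [(0.56, [297.1, 259.9, 82.8, 56.8]), (0.45, [383.0, 190.8, 13.3, 20.4])]
scene bar_pointer [(0.76, [379.9, 191.3, 69.7, 41.0])]
scene gauge_knob [(0.77, [297.0, 264.9, 110.8, 65.6])]
2 [[386.39345441   0.         319.46954237]
 [  0.         386.39345441 198.66077533]
 [  0.           0.           1.        ]] [[-0.0239902  -0.9955205   0.09145165  0.48467164]
 [-0.99956517  0.02231727 -0.01927213  0.01350181]
 [ 0.01714485 -0.09187423 -0.99562301  1.24462289]
 [ 0.          0.          0.          1.        ]]
top gauge_bar [(0.84, [257.9, 184.9, 45.5, 83.7])]
top bar_handle [(0.78, [255.8, 184.7, 31.0, 72.3])]
top bar_mark []
top bar_cap [(0.64, [253.4, 177.1, 13.6, 6.4])]
top bar_pointer [(0.61, [255.9, 186.4, 31.8, 67.4])]
top gauge_knob [(0.63, [378.6, 184.4, 43.5, 79.8])]
```

```bash
python3 - <<'E'
import cv2
a=cv2.imread('pics/scene0.png');b=cv2.imread('pics/top0.png')
cv2.imwrite('pics/s1.png',cv2.resize(a[130:310,220:460],None,fx=3.3,fy=3.3,interpolation=2))
cv2.imwrite('pics/t1.png',cv2.resize(b[130:240,210:310],None,fx=5,fy=5,interpolation=2))
E
```

```text
(no output)
```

View pics/top0.png

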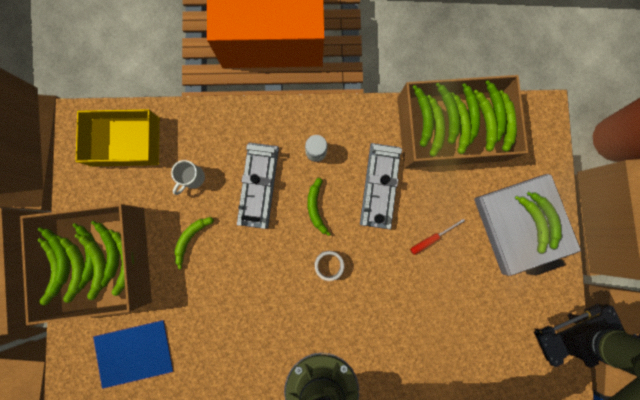

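View pics/s1.png

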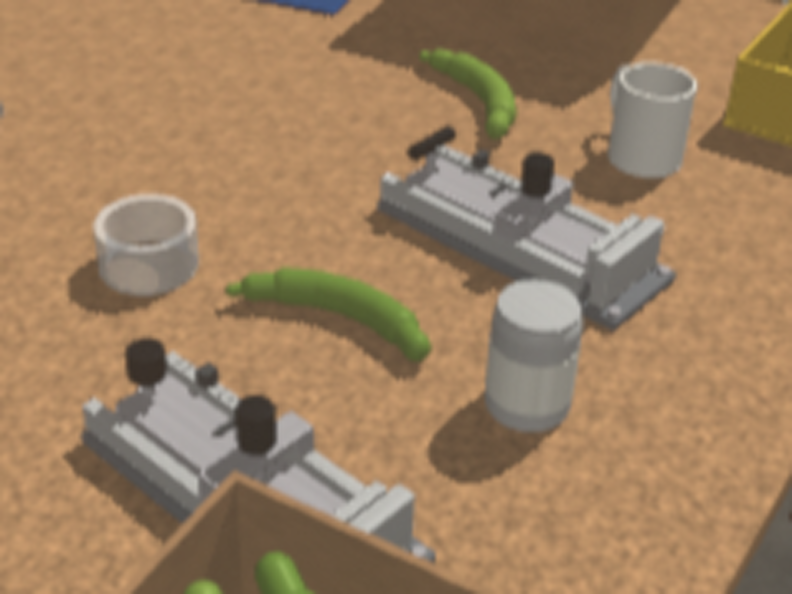

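View pics/t1.png

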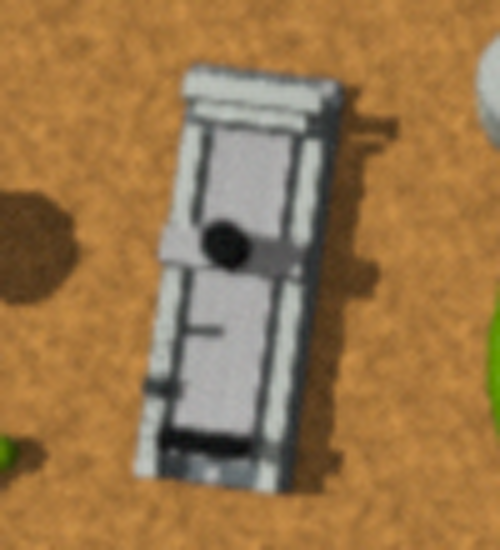

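Crossbar gauge is the left one in the top view: cap at about (255,179), bar at (251,218), index block at (242.6,207), pointer tip at (247,196).

```bash
cat > h.py <<'E'
import numpy as np
def ray(p,u,v,z):
    K=p['intrinsics'];T=p['cam_to_world']
    d=T[:3,:3]@np.array([(u-K[0,2])/K[0,0],(v-K[1,2])/K[1,1],1]);o=T[:3,3]
    return o+d*(z-o[2])/d[2]
E
python3 - <<'E'
from cell import *
from h import *
p=read_camera('top');q=read_camera('scene')
f=lambda a,b:(210+(a+.5)/5-.5,130+(b+.5)/5-.5)
g=lambda a,b:(220+(a+.5)/3.3-.5,130+(b+.5)/3.3-.5)
C=ray(p,*f(226,245),.098);H=ray(p,*f(207,440),.072);M=ray(p,*f(162,386),.049);P=ray(p,*f(187,330),.036)
C2=ray(q,*g(538,163),.098);H2=ray(q,*g(432,143),.066);M2=ray(q,*g(481,154),.049);P2=ray(q,*g(497,192),.036)
for a in(C,H,M,P,C2,H2,M2,P2):print(a.round(4))
for c,h,m in((C,H,M),(C2,H2,M2)):
    d=c-h;print('yaw',np.degrees(np.arctan2(d[1],d[0])),np.hypot(*d[:2]))
    y=np.arctan2(d[1],d[0]);ex=np.array([np.cos(y),np.sin(y)]);o=c[:2]-.02*ex
    print('org',o,'idx',-.03-(m[:2]-o)@ex, (m[:2]-o)@np.array([-ex[1],ex[0]]))
# cloud of rail tops / plate for yaw
K=p['intrinsics'];T=p['cam_to_world'];Z=p['range_z']
m=cut_out('gauge_bar',p)[0]['pixels'];v,u=np.nonzero(m);z=Z[v,u]
W=np.c_[(u-K[0,2])/K[0,0]*z,(v-K[1,2])/K[1,1]*z,z]@T[:3,:3].T+T[:3,3]
s=W[(W[:,2]>.01)&(W[:,2]<.07)]
print(len(s),s.min(0),s.max(0))
import cv2;r=cv2.minAreaRect((s[:,:2]*1000).astype(np.float32));print(r)
E
```

```text
[0.6545 0.183  0.098 ]
[0.5395 0.1993 0.072 ]
[0.5746 0.2304 0.049 ]
[0.6104 0.217  0.036 ]
[0.6582 0.18   0.098 ]
[0.5386 0.2019 0.066 ]
[0.5734 0.2363 0.049 ]
[0.6093 0.2048 0.036 ]
yaw -8.087114557352914 0.11611813424989056
org [0.63466455 0.18577622] idx 0.03574509910436885 0.03574693618753115
yaw -10.380776565462034 0.12165571917562504
org [0.63855013 0.18362125] idx 0.04355276810304505 0.040037573263337144
2284 [0.51103009 0.12283176 0.0100083 ] [0.7839447  0.24917458 0.06996343]
((645.9307861328125, 187.11497497558594), (99.45793151855469, 266.1795959472656), 81.14098358154297)
```

```bash
python3 - <<'E'
from cell import *
from scipy.spatial.transform import Rotation as R
o=get_obs();r=R.from_euler('xyz',o['tool_rot'],degrees=True).as_matrix();print(r.round(3),o['tool_pos'])
import numpy as np
print('jaw az',np.degrees(np.arctan2(r[1,2],r[0,2])))
E
```

```text
[[ 0.     0.933  0.361]
 [-0.     0.361 -0.933]
 [-1.    -0.     0.   ]] [ 0.23433013 -0.60631526  0.23362102]
jaw az -68.86284810385553
```

>>> {"method": "servo_tool", "body": {"rows": [0,20,40,5,0,20,55,50,11,0,40,90,50,17,0,58,125,50,23,0,75,160,50,29,0,92,195,50,35,0,109,230,50,41,0,126,265,50,47,0,143,300,50,53,0,160,335,50,60,0]}}

```text
time_s: 1.68
tool_pos: [0.3948, -0.2695, 0.2839]
tool_rot: [-50.4, 89.9, -59.0]
force: [1.1, -0.9, 0.4]
grip_width: 0.0872
```

>>> {"method": "servo_tool", "body": {"rows": [15,35,0,0,0,30,70,0,0,0,45,105,0,0,0,60,140,0,0,0,75,175,0,0,0,90,210,0,0,0,107,245,0,0,0,124,280,0,0,0,141,315,0,0,0,155,350,0,0,0]}}

```text
time_s: 2.52
tool_pos: [0.5502, 0.0802, 0.284]
tool_rot: [-1.3, 89.9, -10.2]
force: [-0.3, -0.2, -0.2]
grip_width: 0.0868
```

>>> {"method": "servo_tool", "body": {"rows": [10,35,-5,0,0,20,70,-10,0,0,26,111,-15,0,0,26,111,-15,0,0]}}

```text
time_s: 2.85
tool_pos: [0.5729, 0.2002, 0.2674]
tool_rot: [118.2, 89.6, 110.0]
force: [-2.2, 0.8, 0.2]
grip_width: 0.087
```

```bash
cat >> h.py <<'E'
from scipy.spatial.transform import Rotation as R
def toolT(o):
    T=np.eye(4);T[:3,:3]=R.from_euler('xyz',o['tool_rot'],degrees=True).as_matrix();T[:3,3]=o['tool_pos'];return T
def wray(p,Tw,u,v,z):
    K=p['intrinsics'];a=np.array([(u-K[0,2])/K[0,0],(v-K[1,2])/K[1,1]]);t=np.hypot(*a)
    d=np.r_[a/t*np.sin(t),np.cos(t)] if t>1e-9 else np.array([0,0,1.])
    T=Tw@p['tool_from_camera'];d=T[:3,:3]@d;o=T[:3,3];return o+d*(z-o[2])/d[2]
E
python3 - <<'E'
from cell import *
from h import *
import cv2
o=get_obs();p=read_camera('wrist');cv2.imwrite('pics/w0.png',p['frame'])
T=toolT(o);print(o['time_s'],T.round(3),o['force'],o['qpos']);print(p['intrinsics'],p['tool_from_camera'].round(4))
for t in('bar_handle','bar_mark','bar_cap','bar_pointer'):
    print(t,[(r['score'],r['extent']) for r in cut_out(t,p)][:3])
E
```

```text
2.85 [[-0.003  0.142  0.99   0.573]
 [ 0.007  0.99  -0.142  0.2  ]
 [-1.     0.007 -0.004  0.267]
 [ 0.     0.     0.     1.   ]] [-2.24858069  0.80318635  0.19598481] [ 17.82631572  18.31740275 -49.10136465  85.37626392  13.41853931
  82.52371238 -39.70749414]
[[309.70691629   0.         322.2512125 ]
 [  0.         309.70691629 199.93145053]
 [  0.           0.           1.        ]] [[-4.000e-04 -2.399e-01  9.708e-01 -1.505e-01]
 [-1.000e-04 -9.708e-01 -2.399e-01  6.530e-02]
 [ 1.000e+00 -2.000e-04  4.000e-04 -4.000e-04]
 [ 0.000e+00  0.000e+00  0.000e+00  1.000e+00]]
bar_handle [(0.66, [374.1, 182.9, 176.1, 55.9])]
bar_mark [(0.49, [316.6, 147.9, 11.7, 11.9])]
bar_cap [(0.8, [397.1, 188.6, 32.9, 28.2])]
bar_pointer [(0.82, [376.5, 181.9, 175.7, 58.6]), (0.28, [353.7, 290.5, 83.8, 15.4])]
```

View pics/w0.png

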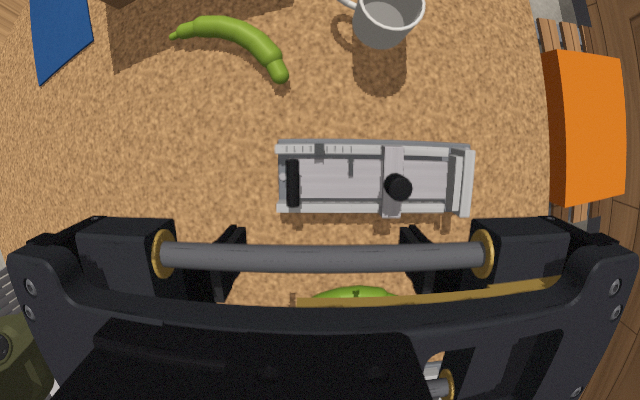

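```bash
python3 - <<'E'
from cell import *
from h import *
import cv2,pickle
read_camera('wrist');read_camera('wrist')
o=get_obs();p=read_camera('wrist');pickle.dump((o,p),open('w1.pkl','wb'))
print(o['time_s'],o['tool_pos'],o['tool_rot'],o['joint_velocities'].round(2))
cv2.imwrite('pics/w1.png',cv2.resize(p['frame'][125:225,270:480],None,fx=3.8,fy=3.8,interpolation=2))
E
```

```text
3.2 [0.57587447 0.18752331 0.26889598] [-43.48362639  89.91948394 -52.54484485] [ 0.01 -0.2  -0.28 -0.04 -0.2   0.02 -0.16]
```

View pics/w1.png

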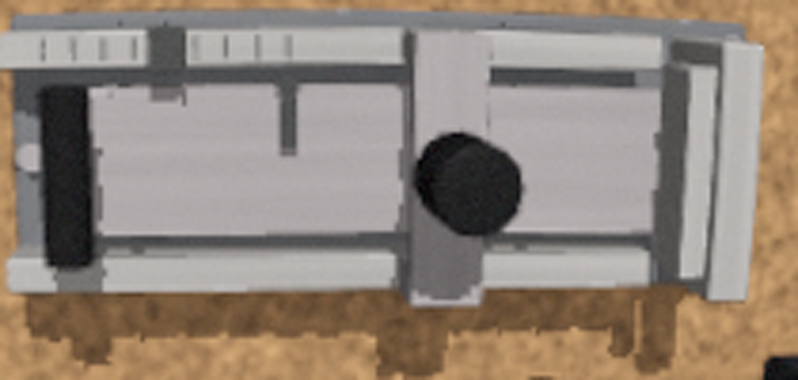

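```bash
cat >> h.py <<'E'
def fit(G,D):
    # G local (x,y), D world: rigid fit
    G=np.array(G);D=np.array(D);g=G-G.mean(0);d=D-D.mean(0)
    a=np.arctan2((g[:,0]*d[:,1]-g[:,1]*d[:,0]).sum(),(g*d).sum())
    Rm=np.array([[np.cos(a),-np.sin(a)],[np.sin(a),np.cos(a)]]);t=D.mean(0)-Rm@G.mean(0)
    return np.degrees(a),t,((G@Rm.T+t)-D)*1000,Rm
E
python3 - <<'E'
from h import *
import pickle
o,p=pickle.load(open('w1.pkl','rb'));T=toolT(o)
w=lambda a,b,z:wray(p,T,270+(a+.5)/3.8-.5,125+(b+.5)/3.8-.5,z)[:2]
C=w(475,188,.098);P=w(288,86,.036);M=w(167,47,.049);H=w(67,178,.072)
# rails ends: top rail left outer, lower rail end corners
L=[((.020-.0,0),C),((-.03,.029),P),((-.1,0),H)]
a,t,r,Rm=fit([x for x,_ in L],[x for _,x in L])
for n,x in zip('CPMH',(C,P,M,H)):print(n,x.round(4),(Rm.T@(x-t)).round(4))
print(a,t,r.round(1))
for A in((148,30),(186,30),(148,66),(186,66)):print((Rm.T@(w(*A,.049)-t)).round(4))
for A in((412,32),(490,32),(412,302),(482,302)):print('bridge',(Rm.T@(w(*A,.058)-t)).round(4))
for A in((42,47),(73,47),(104,47),(134,47),(196,45),(226,45),(258,45),(288,45)):print('tick',(Rm.T@(w(*A,.035)-t)).round(4))
E
```

```text
C [0.6544 0.1893] [0.0185 0.002 ]
P [0.6101 0.22  ] [-0.0299  0.0257]
M [0.5736 0.2391] [-0.0688  0.0391]
H [0.5385 0.2062] [-0.0986  0.0014]
-8.618968337591857 [0.63580782 0.19010752] [[ 1.2 -2.2]
 [ 0.4  3.3]
 [-1.6 -1.1]]
[-0.0747  0.0446]
[-0.0628  0.0444]
[-0.0748  0.0332]
[-0.0629  0.0331]
bridge [0.0069 0.0443]
bridge [0.0317 0.0449]
bridge [ 0.0089 -0.0416]
bridge [ 0.0322 -0.0418]
tick [-0.11    0.0394]
tick [-0.0998  0.0391]
tick [-0.0897  0.0389]
tick [-0.0799  0.0387]
tick [-0.0598  0.0391]
tick [-0.05    0.0391]
tick [-0.0396  0.0391]
tick [-0.0299  0.0391]
```

>>> {"method": "servo_tool", "body": {"rows": [26,0,-25,0,0,52,-1,-50,0,0,79,-2,-80,0,0,79,-2,-105,0,0,79,-2,-105,0,0,79,-2,-105,0,0]}}

```text
time_s: 3.75
tool_pos: [0.6535, 0.1865, 0.1625]
tool_rot: [-160.2, 89.8, -169.1]
force: [0.5, -0.1, 1.0]
grip_width: 0.0871
```

```bash
cat > look.py <<'E'
import sys
from cell import *
from h import *
import cv2,pickle
n=sys.argv[1]
o=get_obs();p=read_camera('wrist');pickle.dump((o,p),open(n+'.pkl','wb'))
r=toolT(o)[:3,:3]
print(o['time_s'],o['tool_pos'].round(4),'az',np.degrees(np.arctan2(r[1,2],r[0,2])),o['force'].round(1),o['grip_width'])
cv2.imwrite(f'pics/{n}.png',cv2.resize(p['frame'],None,fx=1.25,fy=1.25))
E
python3 look.py w2
```

```text
3.75 [0.6535 0.1865 0.1625] az -8.936856445385864 [ 0.5 -0.1  1. ] 0.0870644275855197
```

View pics/w2.png

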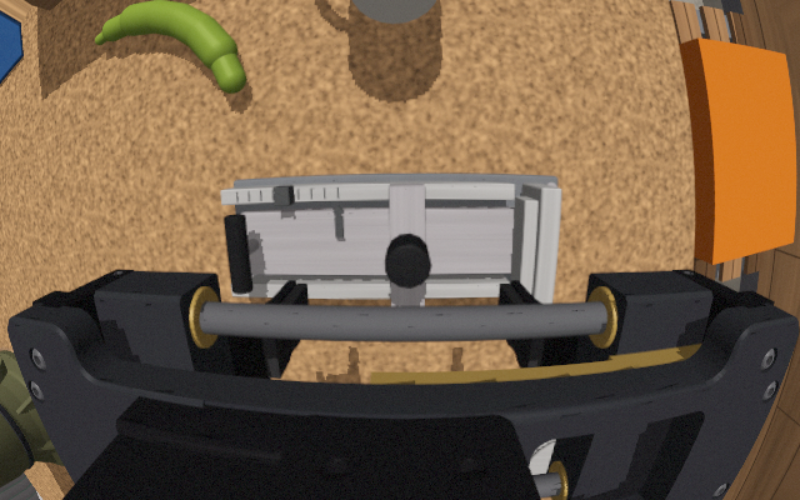

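```bash
python3 - <<'E'
from h import *
import pickle,cv2
o,p=pickle.load(open('w2.pkl','rb'));T=toolT(o)
f=p['frame'][170:260,280:380];cv2.imwrite('pics/w2c.png',cv2.resize(f,None,fx=6,fy=6,interpolation=2))
w=lambda a,b,z:wray(p,T,(a+.5)/1.25-.5,(b+.5)/1.25-.5,z)[:2]
L=[((.02,0),w(408,264,.098)),((-.1,0),w(238,254,.072)),((.008,.044),w(389,185,.058)),((.032,.044),w(423,185,.058)),((.032-.0,-.042),w(427,306,.058))]
a,t,r,Rm=fit([x for x,_ in L],[x for _,x in L]);print(a,t,r.round(1));
for x in L:print(x[1].round(4))
E
```

```text
-8.187818795090813 [0.63741321 0.19191172] [[ 0.8 -0.8]
 [-3.1 -0.7]
 [ 0.6  0.7]
 [ 2.3  0.7]
 [-0.6  0.1]]
[0.6564 0.1898]
[0.5416 0.2069]
[0.651  0.2337]
[0.6731 0.2302]
[0.6637 0.1456]
```

View pics/w2c.png

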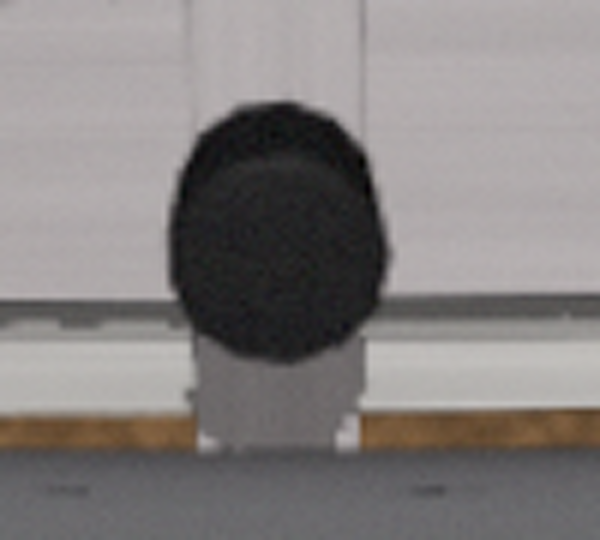

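>>> {"method": "servo_tool", "body": {"rows": [1,0,-25,0,0,1,0,-50,0,0.3,1,0,-70,0,0.4,1,0,-86,0,0.45,1,0,-86,0,0.45,1,0,-86,0,0.45], "force": 25}}

```text
time_s: 4.3
tool_pos: [0.6558, 0.188, 0.0799]
tool_rot: [14.9, 89.9, 6.1]
force: [0.3, -0.0, -0.4]
grip_width: 0.0617
```

```bash
python3 look.py w3
```

```text
4.3 [0.6558 0.188  0.0799] az -8.861856880529222 [ 0.3 -0.  -0.4] 0.06172349799794987
```

View pics/w3.png

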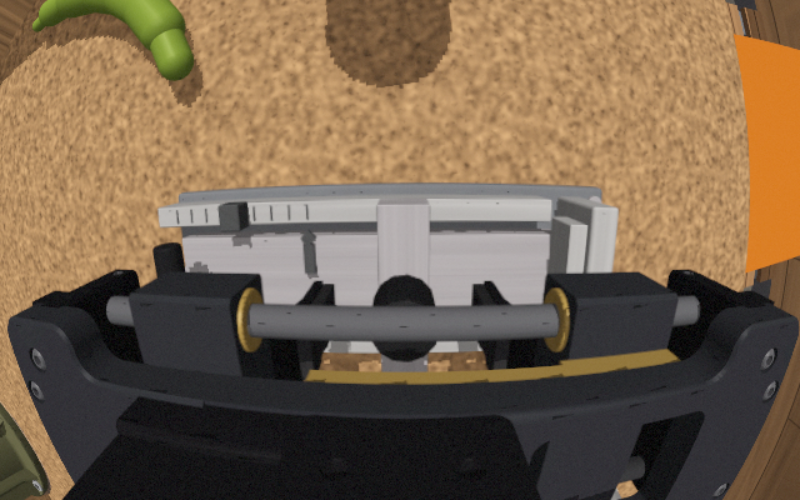

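>>> {"method": "servo_tool", "body": {"rows": [0,0,-1,0,0.6,0,0,-1,0,0.7,0,0,-1,0,0.8,0,0,-1,0,0.85,0,0,-1,0,0.85,0,0,-1,0,0.85], "force": 25}}

```text
time_s: 4.85
tool_pos: [0.6561, 0.1877, 0.0773]
tool_rot: [15.8, 89.9, 6.9]
force: [0.4, -0.9, 2.4]
grip_width: 0.0274
```

>>> {"method": "servo_tool", "body": {"rows": [0,0,2,0,0.85,0,0,5,0,0.85,0,0,8,0,0.85,0,0,11,0,0.85,0,0,14,0,0.85,0,0,16,0,0.85,0,0,16,0,0.85,0,0,16,0,0.85]}}

```text
time_s: 5.52
tool_pos: [0.6561, 0.1877, 0.0929]
tool_rot: [20.8, 89.9, 12.0]
force: [5.2, 1.3, -2.0]
grip_width: 0.0275
```

>>> {"method": "servo_tool", "body": {"rows": [0,0,1,0,0.85,0,0,2,0,0.85,0,0,3,0,0.85,0,0,3,0,0.85,0,0,3,0,0.85]}}

```text
time_s: 5.93
tool_pos: [0.6561, 0.1877, 0.0954]
tool_rot: [25.4, 89.9, 16.5]
force: [6.5, 0.9, -4.0]
grip_width: 0.0272
```

```bash
python3 look.py w4; python3 -c "
from cell import *
import cv2
p=read_camera('scene');cv2.imwrite('pics/s4.png',cv2.resize(p['frame'][140:240,310:450],None,fx=5,fy=5,interpolation=2))"
```

```text
5.9333 [0.6561 0.1877 0.0954] az -8.87937538876306 [ 6.5  0.9 -4. ] 0.027169823932319415
```

View pics/s4.png

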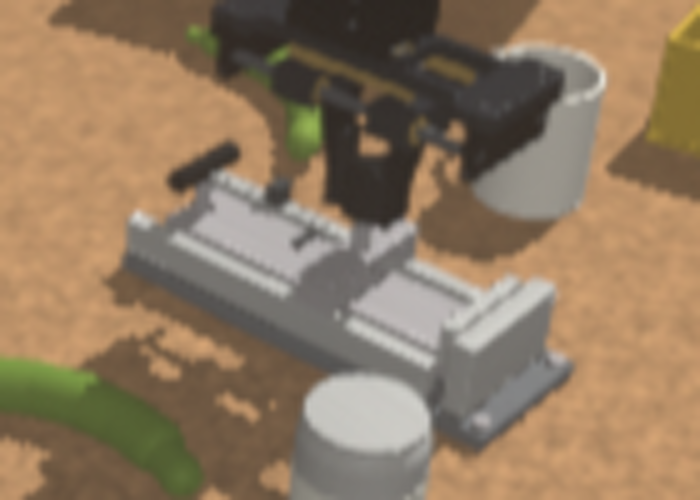

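>>> {"method": "servo_tool", "body": {"rows": [0,0,1,0,0.85,0,0,2,0,0.85,0,0,3,0,0.85,0,0,3,0,0.85]}}

```text
time_s: 6.37
tool_pos: [0.656, 0.1876, 0.0955]
tool_rot: [69.5, 89.9, 60.6]
force: [11.7, 3.9, -17.0]
grip_width: 0.0273
```

At the stop (18.2 mm, pull rose to 17 N). Relieve, release, rise.

>>> {"method": "servo_tool", "body": {"rows": [0,0,-2,0,0.85,0,0,-2,0,0.85,0,0,-2,0,0.5,0,0,-2,0,0.3,0,0,-2,0,0.2,0,0,-2,0,0.2,0,0,20,0,0.2,0,0,50,0,0.2,0,0,75,0,0.2,0,0,75,0,0.2]}}

```text
time_s: 7.2
tool_pos: [0.6574, 0.1895, 0.1801]
tool_rot: [26.8, 89.5, 18.0]
force: [0.9, 0.8, 0.5]
grip_width: 0.0675
```

```bash
python3 look.py w5
```

```text
7.2 [0.6574 0.1895 0.1801] az -8.85590580931852 [0.9 0.8 0.5] 0.06748397755279831
```

View pics/w5.png

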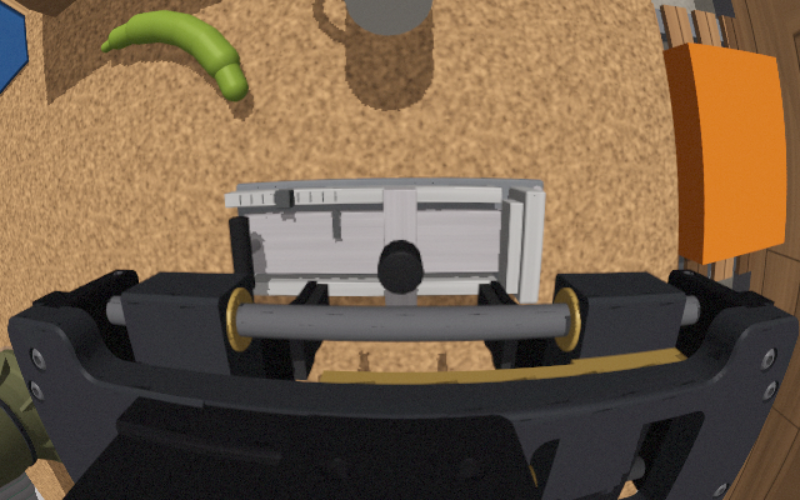

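>>> {"method": "servo_tool", "body": {"rows": [-35,6,0,0,0.2,-75,12,0,0,0.2,-100,15,-20,0,0.2,-118,18,-50,0,0.2,-118,18,-50,0,0.2,-118,18,-50,0,0.2,-118,18,-50,0,0.2]}}

```text
time_s: 7.83
tool_pos: [0.538, 0.2052, 0.1238]
tool_rot: [-10.7, 90.0, -19.6]
force: [1.1, -0.8, -0.1]
grip_width: 0.0696
```

```bash
python3 look.py w6
```

```text
7.8333 [0.538  0.2052 0.1238] az -8.905777559135416 [ 1.1 -0.8 -0.1] 0.06958196731607147
```

View pics/w6.png

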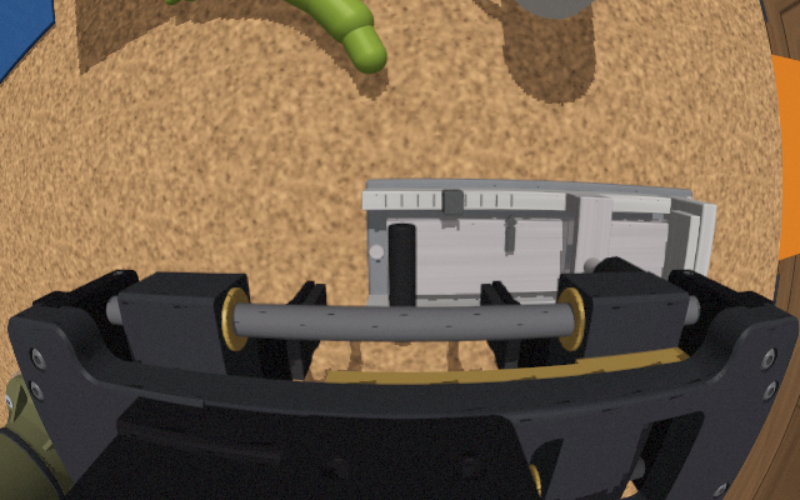

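>>> {"method": "servo_tool", "body": {"rows": [0,0,-20,0,0.2,0,0,-40,0,0.3,0,0,-55,0,0.4,0,0,-63,0,0.5,0,0,-63,0,0.6,0,0,-63,0,0.6]}}

```text
time_s: 8.38
tool_pos: [0.5383, 0.206, 0.0612]
tool_rot: [63.2, 89.9, 54.3]
force: [0.5, -0.2, -0.6]
grip_width: 0.044
```

```bash
python3 look.py w7;  python3 -c "
from cell import *
import cv2
p=read_camera('scene');cv2.imwrite('pics/s7.png',cv2.resize(p['frame'][140:240,310:450],None,fx=5,fy=5,interpolation=2))"
```

```text
8.3833 [0.5383 0.206  0.0612] az -8.90386624484398 [ 0.5 -0.2 -0.6] 0.04400957383744231
```

View pics/w7.png

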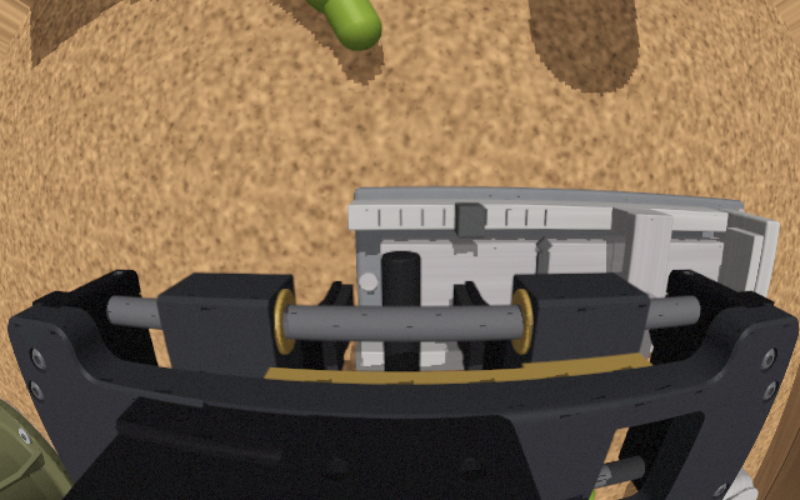

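View pics/s7.png

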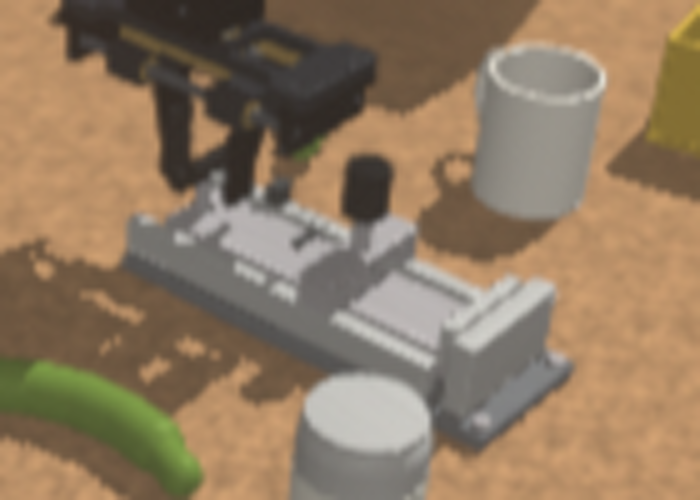

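>>> {"method": "servo_tool", "body": {"rows": [0,0,0,0,0.75,0,0,0,0,0.85,0,0,0,0,0.95,0,0,0,0,0.95,0,0,0,0,0.95], "force": 35}}

```text
time_s: 8.9
tool_pos: [0.5375, 0.2057, 0.0609]
tool_rot: [-1.0, 90.0, -9.9]
force: [0.3, -0.6, 1.5]
grip_width: 0.0152
```

>>> {"method": "servo_tool", "body": {"rows": [-3,0.5,0,0,0.95,-7,1.1,0,0,0.95,-12,1.9,0,0,0.95,-17,2.6,0,0,0.95,-22,3.4,0,0,0.95,-27,4.2,0,0,0.95,-31,4.8,0,0,0.95,-34,5.3,0,0,0.95,-34,5.3,0,0,0.95,-34,5.3,0,0,0.95]}}

```text
time_s: 9.73
tool_pos: [0.5061, 0.2103, 0.061]
tool_rot: [14.6, 89.7, 5.6]
force: [8.7, -0.1, -4.1]
grip_width: 0.0151
```

```bash
python3 look.py w8; python3 -c "
import cv2,pickle
o,p=pickle.load(open('w8.pkl','rb'))
cv2.imwrite('pics/w8c.png',cv2.resize(p['frame'][140:240,310:470],None,fx=5,fy=5,interpolation=2))"
```

```text
9.7333 [0.5061 0.2103 0.061 ] az -8.911713898508408 [ 8.7 -0.1 -4.1] 0.015080026626375037
```

View pics/w8c.png

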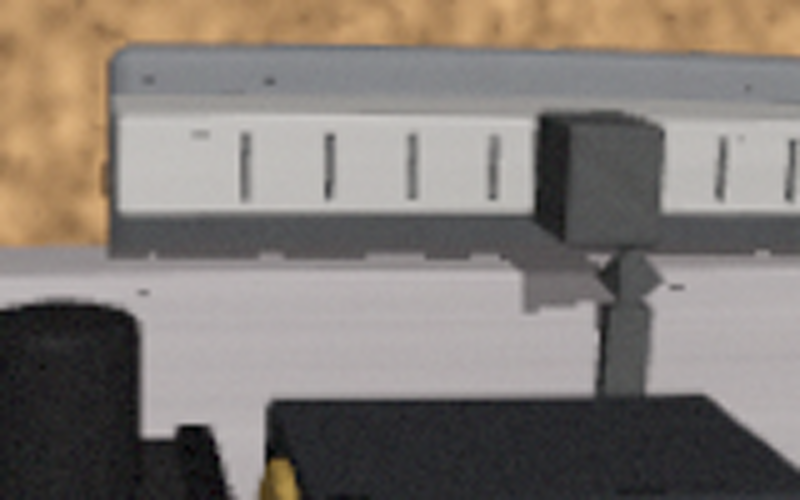

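```bash
cat > meas.py <<'E'
from h import *
import pickle
def meas(n,mk,pt,ticks,sc=5,ox=310,oy=140,yaw=-8.8):
    o,p=pickle.load(open(n+'.pkl','rb'));T=toolT(o)
    w=lambda a,b,z:wray(p,T,ox+(a+.5)/sc-.5,oy+(b+.5)/sc-.5,z)[:2]
    y=np.radians(yaw);ex=np.array([np.cos(y),np.sin(y)]);ey=np.array([-ex[1],ex[0]])
    f=lambda q:np.array([q@ex,q@ey])*1000
    P=f(w(*pt,.036))
    M=[f(w(*m,.049))-P for m in mk]
    print('mark-pointer',np.round(M,1),'mean',np.mean(M,0).round(2))
    print('ticks',[ (f(w(*t,.035))-P).round(1) for t in ticks])
E
python3 -c "
from meas import *
meas('w8',[(570,124),(664,130),(570,244),(660,244)],(628,250),[(245,166),(329,166),(411,166),(492,166),(721,168),(791,170)])"
```

```text
mark-pointer [[-13.1  16.8]
 [ -1.7  16.4]
 [-12.3   3.4]
 [ -1.2   3.4]] mean [-7.08 10.03]
ticks [array([-47.6,   9.6]), array([-37.7,   9.7]), array([-27.8,   9.8]), array([-17.8,   9.9]), array([12.3, 10.2]), array([22.2, 10.1])]
```

>>> {"method": "servo_tool", "body": {"rows": [-2,0.3,0,0,0.95,-4,0.6,0,0,0.95,-6,0.9,0,0,0.95,-7.1,1.1,0,0,0.95,-7.1,1.1,0,0,0.95,-7.1,1.1,0,0,0.95,-7.1,1.1,0,0,0.95,-7.1,1.1,0,0,0.95]}}

```text
time_s: 10.45
tool_pos: [0.4995, 0.2113, 0.0611]
tool_rot: [15.2, 89.6, 6.2]
force: [8.7, 0.0, -4.4]
grip_width: 0.0151
```

```bash
python3 look.py w9; python3 -c "
import cv2,pickle
o,p=pickle.load(open('w9.pkl','rb'))
cv2.imwrite('pics/w9c.png',cv2.resize(p['frame'][140:240,310:470],None,fx=5,fy=5,interpolation=2))"
```

```text
10.45 [0.4995 0.2113 0.0611] az -8.930001241837108 [ 8.7  0.  -4.4] 0.015123673809513861
```

View pics/w9c.png

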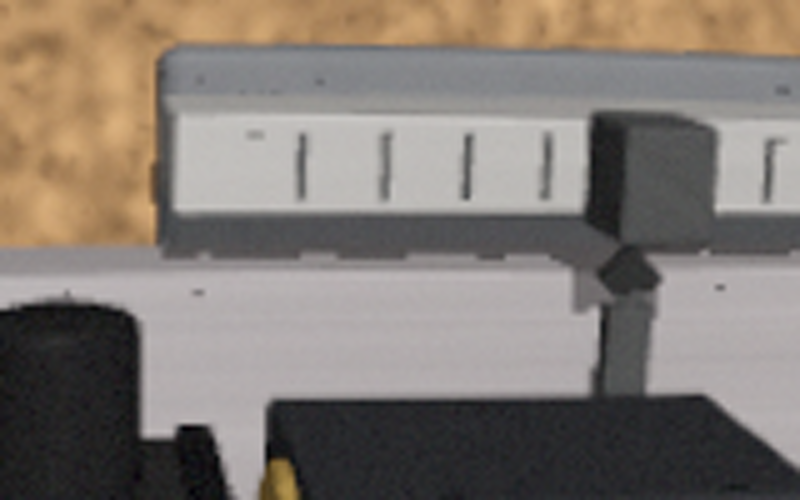

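```bash
python3 -c "
from meas import *
meas('w9',[(626,124),(716,128),(624,244),(714,245)],(628,250),[(302,166),(385,166),(467,166),(546,166),(769,168)])
meas('w9',[(626,124),(716,128),(624,244),(714,245)],(628,250),[(302,166)],yaw=-8.2)"
```

```text
mark-pointer [[-6.4 17. ]
 [ 4.8 16.8]
 [-5.7  3.4]
 [ 5.6  3.4]] mean [-0.42 10.16]
ticks [array([-40.9,   9.7]), array([-31. ,   9.8]), array([-20.9,   9.9]), array([-11.,  10.]), array([19.1, 10.3])]
mark-pointer [[-6.2 17.1]
 [ 5.  16.8]
 [-5.7  3.5]
 [ 5.7  3.3]] mean [-0.31 10.16]
ticks [array([-40.8,  10.1])]
```

>>> {"method": "servo_tool", "body": {"rows": [-0.3,0.05,0,0,0.95,-0.3,0.05,0,0,0.95,-0.3,0.05,0,0,0.95,-0.3,0.05,0,0,0.95,-0.3,0.05,0,0,0.95,-0.3,0.05,0,0,0.95]}}

```text
time_s: 11.0
tool_pos: [0.4993, 0.2113, 0.061]
tool_rot: [16.0, 89.6, 7.1]
force: [9.6, -0.7, -4.6]
grip_width: 0.0151
```

```bash
python3 look.py w10; python3 -c "
import cv2,pickle
from cell import *
o,p=pickle.load(open('w10.pkl','rb'))
cv2.imwrite('pics/w10c.png',cv2.resize(p['frame'][150:215,400:480],None,fx=10,fy=9,interpolation=2))
p=read_camera('scene');cv2.imwrite('pics/s10.png',cv2.resize(p['frame'][140:310,230:450],None,fx=3.6,fy=3.5,interpolation=2))"
```

```text
11.0 [0.4993 0.2113 0.061 ] az -8.934469393879215 [ 9.6 -0.7 -4.6] 0.015114027764665184
```

View pics/w10c.png

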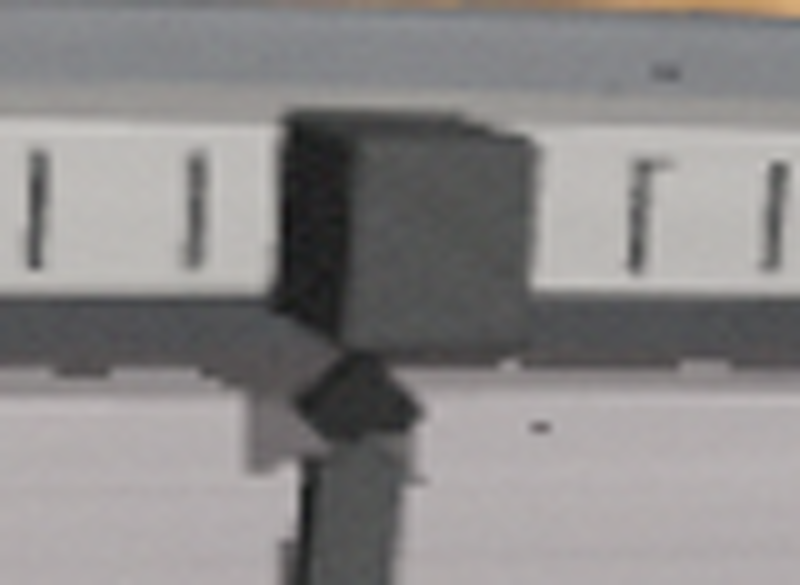

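View pics/s10.png

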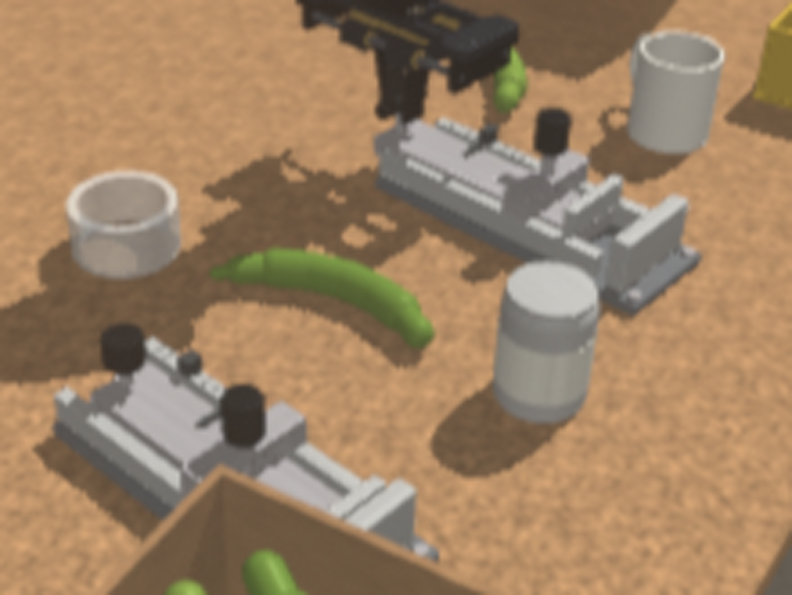

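```bash
python3 -c "
from h import *
import pickle
o,p=pickle.load(open('w10.pkl','rb'));T=toolT(o)
y=np.radians(-8.8);ex=np.array([np.cos(y),np.sin(y)]);ey=np.array([-ex[1],ex[0]])
f=lambda a,b,z:(lambda q:np.array([q@ex,q@ey])*1000)(wray(p,T,400+(a+.5)/10-.5,150+(b+.5)/9-.5,z)[:2])
P=f(362,352,.036)
for n,a in dict(tl=(353,132,.049),tr=(532,140,.049),bl=(345,345,.049),br=(525,345,.049),basel=(279,300,.035),hl=(297,408,.036),hr=(425,408,.036),t1=(38,210,.035),t2=(195,210,.035),t3=(637,215,.035),t4=(772,215,.035)).items():print(n,(f(*a)-P).round(2))
"
```

```text
tl [-6.7  16.52]
tr [ 4.44 16.3 ]
bl [-6.27  3.13]
br [5.06 3.2 ]
basel [-5.37  3.34]
hl [-4.   -3.88]
hr [ 4.58 -3.88]
t1 [-21.04   9.24]
t2 [-11.18   9.37]
t3 [18.65  9.57]
t4 [28.54  9.8 ]
```

>>> {"method": "servo_tool", "body": {"rows": [-0.4,0.06,0,0,0.95,-0.4,0.06,0,0,0.95,-0.4,0.06,0,0,0.95,-0.4,0.06,0,0,0.95,-0.4,0.06,0,0,0.95,-0.4,0.06,0,0,0.95]}}

```text
time_s: 11.6
tool_pos: [0.499, 0.2114, 0.0611]
tool_rot: [16.1, 89.6, 7.2]
force: [9.3, -0.5, -5.5]
grip_width: 0.0151
```

```bash
python3 look.py w11; python3 -c "
import cv2,pickle
from cell import *
o,p=pickle.load(open('w11.pkl','rb'))
cv2.imwrite('pics/w11c.png',cv2.resize(p['frame'][150:215,400:480],None,fx=10,fy=9,interpolation=2))
import numpy as np
print(np.mean([(read_camera('top'),get_obs()['tool_pos'])[1] for _ in range(6)],0))"
```

```text
11.6 [0.499  0.2114 0.0611] az -8.935280879819313 [ 9.3 -0.5 -5.5] 0.015138306022405394
[0.49893784 0.21138895 0.06103764]
```

View pics/w11c.png

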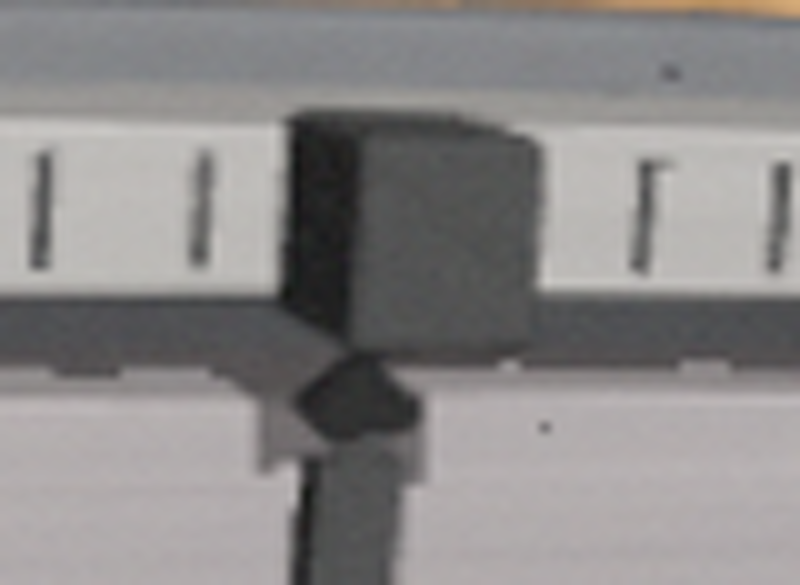

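```bash
python3 -c "
from cell import *
print(sign_off());o=get_obs();print(o['time_s'],o['tool_pos'],o['force'],o['grip_width'])"
```

```text
the job is handed in; nothing more can be done
None
the job is handed in; nothing more can be done
```

I handed the job in at about 12 s, with the crossbar slide pulled out to the index block and still gripped against its spring.

- **Cap:** I pulled it straight up 18 mm. The pull rose to 17 N at the stop, and a later picture showed the cap still up with its pin showing.
- **Slide:** I pulled it out about 39 mm by its crossbar. Pull (9.3 N) and the stated spring rate (8.9 N at 39 mm) agree. The grip was 35 N, and the bar was not slipping.
- **Alignment:** The overhead wrist view put the index block at about 38.9 mm. At the end, tool travel and the rail ticks both put the slide at 38.9–39.0 mm.
- **Disagreement:** In the last close-ups, taken at a slant, the block's top edges suggested the pointer was still about 0.5–1 mm short. The block's base edge suggested it was slightly past. I trusted the overhead view and the ticks.
- **Other things:** The index block, the other gauge and the loose items in the last scene picture showed no sign of being moved. I checked this by eye only. The screwdriver was not in that picture.

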